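# Set the pull-to-unlock dial of a blood-tube rocker

## Task

Set the tube rocker's speed dial to the green dot: pull the dial up to unlock it, turn it clockwise to the green dot, then push it back down fully home so that it is locked there, and let go. Its click position is only roughly at the dot, so find it by feel, and never force the dial: pull up before turning, and press and turn only lightly while it is not yet home. Leave the tubes in the tray, the jar, the radio and the mouse where they are.

Things in the scene. Friction and masses are not known exactly. Their poses are not given: they have to be found in the camera images.
- mixer: Tube rocker: white box 200 (x) by 340 (y) by 90 mm high with a flat top at z = 86 mm (grey control panel up to 90.5 mm), fixed to the bench. Origin: centre of its underside, z up. The dial's axis is vertical through (-30, 90) mm of this frame; the blue tray of tubes stands on the other half.
- dial: Speed dial: black disc 80 mm across, its top 13.5 mm above this origin; on it a grey grip bar 62 mm long (this body's x), 12 mm thick (y), 35 mm tall, top 48.5 mm above this origin. Origin on the vertical dial axis, at z = 90 mm of the rocker when home. Pointer (orange line and tab) along +x. Slides up 10 mm to a stop and turns about z; stays where left (slide friction 4 N, turn 0.06 N m).
- pointer (a point): Tip of the orange pointer, 48 mm from the axis, 14.5 mm above the dial's origin. Home, a hidden pin locks the dial (2 degrees of play); it is free from 5.5 mm up and then turns clockwise seen from above, 0 to 94 degrees. It goes home only at the start and at two click positions, one by each dot; elsewhere the pin lands on a ledge about 5.5 mm above home. The pin must not take over 40 N.
- grip (a point): Point on the dial's axis inside the grip bar, 38 mm above the dial's origin (10.5 mm below the bar's top): TCP height for a grasp from above across the bar, fingertips then about 5 mm above the disc.
- green_dot: Green sticker, 18 mm across, on the panel 56 mm from the dial's axis, 37 or 69 degrees clockwise of the pointer's start (the blue dot has the other place). Origin: its centre. The real click position lies up to 9 degrees to either side of the dot's direction and is 2 degrees wide each way: find it by light trial presses, or turn slowly under a light press until it drops.
- blue_dot: Blue sticker dot of the same kind; not the one to set. Origin: centre of its underside.
- tube0: Blood tube, 97 mm long, 17 mm thick at the red cap, lying in a channel of the rocker's tray; leave alone. Origin: under its middle.
- tube1: The same with a green cap; leave alone.
- tube2: The same with a yellow cap; leave alone.
- radio: Black hand radio, 110 mm high with an aerial, standing; leave alone. Origin: centre of its underside.
- mouse: Black computer mouse, 64 mm across; leave alone. Origin: centre of its underside.
- jar: White jar with red cap, 60 mm across, 80 mm high; leave alone. Origin: centre of its underside.

How it is judged:
By the outcome, as a careful person would: the job done as asked, in the order asked, and still so for the second after the job is handed in, with the robot touching nothing.
It also fails if it takes over 48 s, if anything falls off the work surface, if the arm or the gripper's body presses on something with over 40 N, if the wrist force passes 120 N, or if a joint passes its speed limit or range.

## Robot

A 7-joint arm with a two-finger parallel gripper is mounted at the origin on the work surface. World frame = base frame: x ahead of the robot, y to its left, z up, the work surface at z = 0. Lengths are in m, angles in rad, forces in N, time in s.
With the tool pointing down it reaches from about 0.425 to 1.025 m from the base axis. Payload 9.4 kg.
Tool frame: the origin (TCP) lies between the finger pads, 19 mm behind the fingertips; this is the grasp point; z points along the fingers, y is the line along which they close (so a half turn about z gives the same grasp; the last joint's range is limited). The gripper opens to 85 mm and grips with 20 to 120 N. Pads are 22 mm wide; open, the fingers measure 114 mm over their backs; the gripper's body (76 mm by 85 mm) begins 54 mm behind the grasp point. The pads swing forward as they close: fully open they stand 13 mm farther back than shut.
Start: joints at [-1.386, 0.599, -0.003, 1.599, 0.002, 0.943, -0.08], TCP at [0.188, 0.7, 0.25] pointing down, gripper open.
Joint ranges: [-2.57, 2.57], [-0.35, 1.97], [-1.29, 1.29], [0.11, 2.56], [-1.05, 4.19], [0.11, 1.86], [-2.63, 2.63]. Speed limits (rad/s): [2.22, 2.22, 3.01, 3.01, 3.14, 3.14, 3.14].

## Interface

Orientations are given as [roll, pitch, yaw] about the fixed x, y, z axes, in that order (R = Rz(yaw) Ry(pitch) Rx(roll)).
In Python, from bench import * gives the robot as it stands.
- The arm moves only by the tool move_arm, never from a script. Its argument "commands" is text: rows parted by semicolons, each of 5 numbers parted by spaces: the finger opening in m, from 0 to 0.0854, then the shift along the world's x, y, z in m, then the turn about the world's z in rad. A call has 1 to 12 rows; each row is the pose to reach, as a shift and turn from the pose commanded when the call began; what a row does not reach only later rows make up. A row lasts 1/8 s, in which the tool goes at most 62.5 mm and 10.7 degrees, less where a joint would pass 70% of its speed; a pose out of reach is approached as far as the arm can. A call with a gripper value outside its range is refused whole. The fingers move at their own pace and stop on an object; "squeeze" is the grip in N (left out, the last holds). Time passes only in rows, so rows that repeat a pose let the fingers close. It gives the time, the measured TCP pose, the force, the opening and the grip force at its end, in the units of the state.
- get_obs(): the state, without advancing time (a new reading comes with each control period).
- read_camera(name): name is "scene" or "top"; returns a dict with "image" (420x560x3 uint8, red, green, blue), "fx", "fy", "cx", "cy" (pixels), "dist" ([k1, k2, p1, p2, k3] as OpenCV has them; the pictures are not rectified), "pose" (4x4, takes a point from camera to world coordinates). Camera axes: x right, y down, z forward; pixel columns grow to the right and rows downward; lengths in m; the calibration is good to about 2 mm. A picture is of the moment at which its call begins. There is no depth.
- job_done(): hands the job in; it is judged then, once.
Trained networks look in the newest picture that a camera, given by its name, has taken for a name from the list of things; names that differ only in an ending like _2 or _b are one class to them, and where a whole thing is asked for, a point or a joint stands for the part that bears it (a point fixed in the world has none). Each returns a list of dicts, best first, with "confidence" (0 to 1); they miss things now and then, are a little off and sometimes report something else, mostly with a low value. They report only what shows in the picture. A call takes as long as a camera call.
- recognise(thing, camera): "point" ([row, column] as shares, 0 to 1, of the picture: columns of its width, rows of its height, amid what is visible of it).
- trace(thing, camera): "pixels" (420x560 bool, what is visible of it) and "point" ([row, column] as shares, 0 to 1, of the picture: columns of its width, rows of its height, amid what is visible of it).
- place_of(thing, camera): "point" ([row, column] as shares, 0 to 1, of the picture: columns of its width, rows of its height: a listed point, or the origin of a listed thing).
The state is a dict: "t": time; "joint_positions": joint angles; "joint_velocities": joint speeds; "effort": joint torques, N m; "position": TCP position; "ee_rot": TCP orientation; "ft_force": force on the tool from outside, world axes, zero at the start; "torque": the same for the moment, N m; "gripper_width": finger opening in m; "grasp_force": force on a finger pad.
Only numpy, scipy, OpenCV 4.12 (cv2) and the standard library are available. Lean on these libraries where they do the work, as an engineer would, in place of code of your own. Each camera call takes 0.05 s, during which the arm holds its last target. There are 200 camera calls.

## Working session

There is one attempt and no reset: what is moved stays moved. The work goes in short steps, Python scripts to look and compute and a tool call to move; the robot and the scene stay as the last step left them, time stands still between calls to the robot, and variables do not carry over. Pictures are saved under pics/ and viewed, at most 10 in all, crops included, and the job is handed in when it is done.

Besides the shell and the picture viewer there is one more tool, called as name(argument=value, ...) on one line, values as JSON. move_arm: Moves the arm, as the interface text tells. Its arguments: {"type":"object","properties":{"commands":{"type":"string"},"squeeze":{"type":"number"}},"required":["commands"]}

```bash
mkdir -p pics; cat > h.py <<'E'
from bench import *
import numpy as np, cv2
def ray(c,p):
    K=np.array([[c['fx'],0,c['cx']],[0,c['fy'],c['cy']],[0,0,1]])
    u=cv2.undistortPoints(np.array([[[p[1]*560,p[0]*420]]],float),K,np.array(c['dist'],float))[0,0]
    T=np.array(c['pose']); return T[:3,3],T[:3,:3]@np.array([u[0],u[1],1])
def atz(c,p,z):
    o,d=ray(c,p); return o+d*(z-o[2])/d[2]
E
python3 - <<'E'
from h import *
for n in ['scene','top']:
    c=read_camera(n); cv2.imwrite(f'pics/{n}0.png',c['image'][:,:,::-1])
    for t,z in [('mixer',0),('dial',.09),('pointer',.1045),('grip',.128),('green_dot',.0905),('blue_dot',.0905)]:
        for r in place_of(t,n)[:2]: print(n,t,np.round(r['point'],3),round(r['confidence'],2),np.round(atz(c,r['point'],z),4))
o=get_obs();print(o['t'],o['position'],o['ee_rot'])
E
```

```text
scene mixer [0.676 0.282] 0.68 [ 0.5276 -0.218  -0.    ]
scene mixer [0.499 0.718] 0.66 [0.5544 0.4174 0.    ]
scene dial [0.559 0.324] 0.78 [ 0.485  -0.1358  0.09  ]
scene pointer [0.573 0.331] 0.6 [ 0.5161 -0.1347  0.1045]
scene pointer [0.528 0.32 ] 0.19 [ 0.4588 -0.1317  0.1045]
scene grip [0.529 0.324] 0.69 [ 0.4825 -0.1304  0.128 ]
scene grip [0.675 0.151] 0.31 [ 0.5608 -0.3529  0.128 ]
scene green_dot [0.61  0.317] 0.59 [ 0.5398 -0.1608  0.0905]
scene blue_dot [0.58  0.332] 0.66 [ 0.5134 -0.1342  0.0905]
top mixer [0.494 0.735] 0.87 [ 0.5283 -0.2276  0.    ]
top mixer [0.449 0.843] 0.73 [ 0.5722 -0.3727  0.    ]
top dial [0.54  0.685] 0.86 [ 0.4793 -0.1388  0.09  ]
top pointer [0.482 0.68 ] 0.91 [ 0.5269 -0.1306  0.1045]
top grip [0.53  0.691] 0.57 [ 0.485  -0.1348  0.128 ]
top green_dot [0.47 0.71] 0.59 [ 0.5386 -0.1687  0.0905]
top blue_dot [0.492 0.725] 0.37 [ 0.5196 -0.1855  0.0905]
0.7 [0.18765676 0.70027624 0.24998905] [-3.14158822e+00  3.70652131e-05  2.87979445e+00]
```

View pics/top0.png

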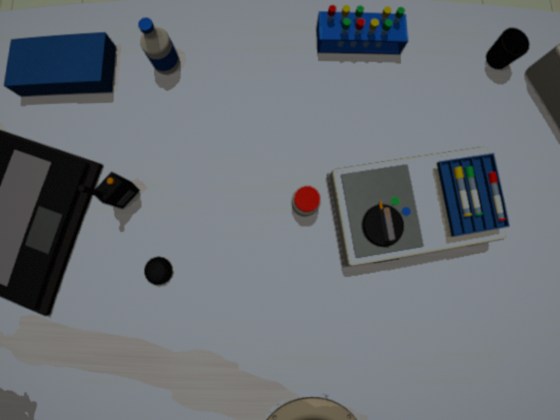

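View pics/scene0.png

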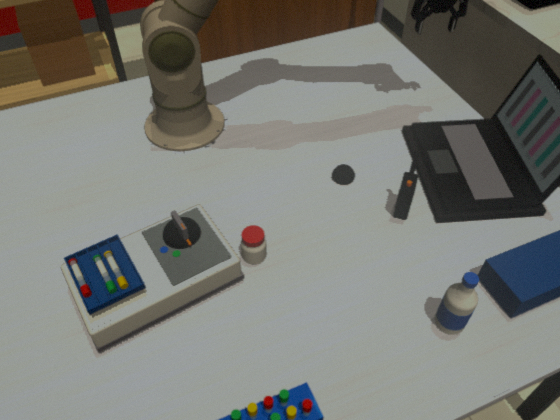

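The top view shows the dial at about (383,225), the pointer tip at (380,205), the green dot at (395,201) and the blue dot at (406,212). Green is therefore the nearer one, 37° clockwise. In the scene view the dial is at (182,233), with the jar clear of it at (253,243). Next I'll refine these by colour.

```bash
python3 - <<'E'
from h import *
from scipy.optimize import least_squares
R={}
for n in ['scene','top']:
    c=read_camera(n); im=c['image']; hsv=cv2.cvtColor(im,cv2.COLOR_RGB2HSV)
    ce=(182,240) if n=='scene' else (392,215)
    yy,xx=np.mgrid[:420,:560]; near=np.hypot(xx-ce[0],yy-ce[1])<30
    H,S,V=[hsv[...,i].astype(int) for i in range(3)]
    for t,lo,hi,z in [('green',45,80,.0908),('blue',95,125,.0908),('orange',4,22,.1045)]:
        m=near&(H>=lo)&(H<=hi)&(S>(110 if t!='orange' else 150))&(V>60)
        w=m.astype(float); p=((yy[m].mean()+.5)/420,(xx[m].mean()+.5)/560)
        R[n,t]=atz(c,p,z); print(n,t,m.sum(),np.round([p[1]*560,p[0]*420],1),np.round(R[n,t],4))
    tr=trace('dial',n)
    if n=='top':
        cv2.imwrite('pics/crop.png',cv2.resize(im[180:260,330:430,::-1],None,fx=7,fy=7,interpolation=cv2.INTER_CUBIC))
for n in ['scene','top']:
    g,b=R[n,'green'][:2],R[n,'blue'][:2]
    d=b-g; L=np.linalg.norm(d); mid=(g+b)/2; u=d/L
    nrm=np.array([-u[1],u[0]])  
    for s in (1,-1):
        a=mid+s*nrm*56e-3*np.cos(np.radians(16))
        ang=lambda v:np.degrees(np.arctan2(*(v-a)[::-1]))
        print(n,'dotdist',L,'axis',a,'green',ang(g),'blue',ang(b),'orange',ang(R[n,'orange'][:2]))
E
```

```text
scene green 39 [176.5 253.7] [ 0.5322 -0.1611  0.0908]
scene blue 44 [164.  249.6] [ 0.5106 -0.1832  0.0908]
scene orange 24 [187.9 239.5] [ 0.5153 -0.1283  0.1045]
top green 57 [395.2 200.9] [ 0.5315 -0.1635  0.0908]
top blue 64 [406.3 211.4] [ 0.5102 -0.1855  0.0908]
top orange 32 [382.6 207.1] [ 0.5175 -0.1336  0.1045]
scene dotdist 0.03090579251253184 axis [ 0.55999469 -0.20970669] green 119.77395507507994 blue 151.80779327310304 orange 118.79381122520965
scene dotdist 0.03090579251253184 axis [ 0.48282311 -0.13463669] green -28.192206726896984 blue -60.226044924920096 orange 10.977960547095316
top dotdist 0.030596401883144157 axis [ 0.55961996 -0.21185207] green 120.21269280453173 blue 151.94206422567026 orange 118.31602914253861
top dotdist 0.030596401883144157 axis [ 0.48207397 -0.1371689 ] green -28.057935774329724 blue -59.78730719546822 orange 5.737017731255014
```

View pics/crop.png

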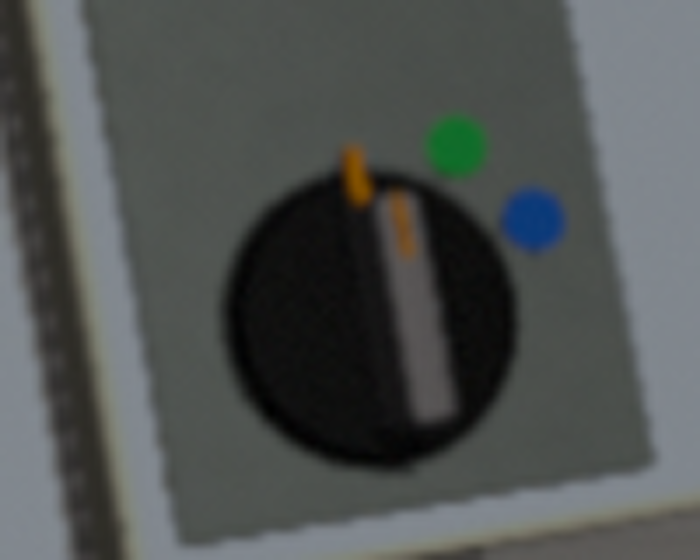

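Both cameras agree. The axis is at about (0.4824, -0.136), the pointer starts at about +9°, and the green dot is at -28°. I'll approach with tool yaw 189°, a turn of +0.42.

move_arm(commands="0.045 0.26 -0.4 0 0.2;0.045 0.26 -0.4 0 0.2;0.045 0.26 -0.4 0 0.2;0.045 0.26 -0.4 0 0.2;0.045 0.26 -0.4 0 0.2;0.045 0.26 -0.4 0 0.2;0.045 0.26 -0.4 0 0.2;0.045 0.26 -0.4 0 0.2;0.045 0.295 -0.836 0 0.419;0.045 0.295 -0.836 0 0.419;0.045 0.295 -0.836 0 0.419;0.045 0.295 -0.836 0 0.419", squeeze=40)

```text
t: 2.4
position: [0.4678, 0.0492, 0.2503]
ee_rot: [3.142, 0.001, -2.984]
ft_force: [0.4, 0.4, 0.3]
gripper_width: 0.0451
grasp_force: 0.0
```

move_arm(commands="0.045 0.0146 -0.185 -0.03 0;0.045 0.0146 -0.185 -0.03 0;0.045 0.0146 -0.185 -0.03 0;0.045 0.0146 -0.185 -0.03 0;0.045 0.0146 -0.185 -0.06 0;0.045 0.0146 -0.185 -0.06 0;0.045 0.0146 -0.185 -0.06 0")

```text
t: 3.28
position: [0.4826, -0.1332, 0.1906]
ee_rot: [3.141, 0.0, -2.983]
ft_force: [0.8, -0.4, 0.6]
gripper_width: 0.0451
grasp_force: 0.0
```

```bash
python3 - <<'E'
from h import *
o=get_obs();print(o['t'],o['position'],o['ee_rot'],o['joint_positions'][6],o['ft_force'])
im=read_camera('scene')['image'];cv2.imwrite('pics/s1.png',cv2.resize(im[140:300,80:300,::-1],None,fx=3.5,fy=3.5))
E
```

```text
3.275 [ 0.4825753  -0.13318628  0.19062295] [ 3.14148905e+00  2.63203022e-04 -2.98320838e+00] 1.8607476859943248 [ 0.77044696 -0.43206519  0.57830348]
```

View pics/s1.png

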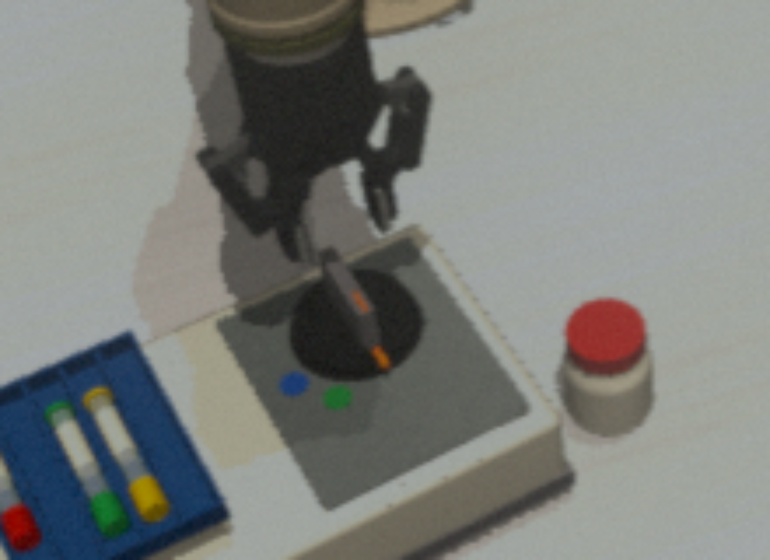

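The gripper is centred over the bar and everything nearby is clear. Going down.

move_arm(commands="0.045 0 0 -0.03 0;0.045 0 0 -0.05 0;0.045 0 0 -0.061 0;0.045 0 0 -0.061 0;0.045 0 0 -0.061 0")

```text
t: 3.95
position: [0.4827, -0.1339, 0.1297]
ee_rot: [-3.141, 0.001, -2.984]
ft_force: [-0.2, 0.4, 0.0]
gripper_width: 0.0451
grasp_force: 0.0
```

move_arm(commands="0.03 0 -0.002 -0.001 0;0.02 0 -0.002 -0.001 0;0.005 0 -0.002 -0.001 0;0.005 0 -0.002 -0.001 0;0.005 0 -0.002 -0.001 0;0.005 0 -0.002 -0.001 0", squeeze=30)

```text
t: 4.7
position: [0.4824, -0.1362, 0.1283]
ee_rot: [-3.141, 0.001, -2.985]
ft_force: [-1.2, -1.3, 5.3]
gripper_width: 0.0114
grasp_force: 34.1
```

move_arm(commands="0.005 0 0 0 0;0.005 0 0 0.003 0;0.005 0 0 0.006 0;0.005 0 0 0.0085 0;0.005 0 0 0.0085 0;0.005 0 0 0.0085 0", squeeze=50)

```text
t: 5.45
position: [0.4824, -0.1362, 0.1367]
ee_rot: [-3.141, 0.0, -2.985]
ft_force: [0.1, -4.5, 1.2]
gripper_width: 0.0111
grasp_force: 52.6
```

move_arm(commands="0.005 0 0 0 -0.1;0.005 0 0 0 -0.2;0.005 0 0 0 -0.3;0.005 0 0 0 -0.4;0.005 0 0 0 -0.45;0.005 0 0 0 -0.45;0.005 0 0 0 -0.45")

```text
t: 6.32
position: [0.4824, -0.1363, 0.1367]
ee_rot: [-3.141, 0.001, 2.848]
ft_force: [-0.1, -3.5, 2.8]
gripper_width: 0.0111
grasp_force: 52.8
```

```bash
python3 - <<'E'
from h import *
o=get_obs();print(o['t'],o['position'],o['ee_rot'],o['joint_positions'][6],o['ft_force'],o['torque'])
a=read_camera('scene')['image'][190:280,130:250,::-1];b=read_camera('top')['image'][170:260,330:450,::-1]
cv2.imwrite('pics/s2.png',cv2.resize(np.vstack([a,b]),None,fx=3.3,fy=3.3,interpolation=cv2.INTER_CUBIC))
E
```

```text
6.325 [ 0.48239506 -0.13625153  0.13673368] [-3.14134982e+00  7.65660833e-04  2.84829092e+00] 1.5628527147831937 [-0.12598062 -3.54745119  2.77770571] [-1.11246289 -0.03807581 -0.06748895]
```

View pics/s2.png

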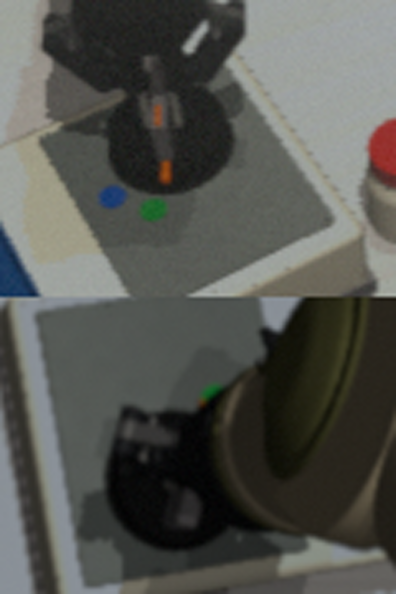

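The pointer has turned with the grip, about 26°, and sits just short of the green dot in the upper scene crop (pointer tip at (165,172), dot at (153,210)). Now I'll lower gently to feel for the ledge.

move_arm(commands="0.005 0 0 -0.0015 -0.02;0.005 0 0 -0.0025 -0.02;0.005 0 0 -0.003 -0.02;0.005 0 0 -0.0033 -0.02")

```text
t: 6.92
position: [0.4824, -0.1362, 0.1334]
ee_rot: [-3.141, 0.001, 2.828]
ft_force: [-0.6, -5.3, 4.8]
gripper_width: 0.0109
grasp_force: 53.1
```

move_arm(commands="0.005 0 0 -0.0005 0;0.005 0 0 -0.0005 0")

```text
t: 7.18
position: [0.4824, -0.1362, 0.1331]
ee_rot: [-3.141, 0.001, 2.828]
ft_force: [-0.8, -4.9, 7.0]
gripper_width: 0.011
grasp_force: 53.6
```

move_arm(commands="0.005 0 0 -0.0005 0;0.005 0 0 -0.0005 0")

```text
t: 7.42
position: [0.4823, -0.1363, 0.1328]
ee_rot: [-3.142, 0.001, 2.828]
ft_force: [-1.9, -4.8, 10.3]
gripper_width: 0.0114
grasp_force: 54.1
```

On the ledge at about 10 N. Now a slow sweep under this light press.

move_arm(commands="0.005 0 0 -0.0005 -0.015;0.005 0 0 -0.0005 -0.03")

```text
t: 7.68
position: [0.4823, -0.1362, 0.1325]
ee_rot: [3.142, 0.001, 2.798]
ft_force: [-3.4, -4.8, 13.9]
gripper_width: 0.0114
grasp_force: 54.6
```

move_arm(commands="0.005 0 0 0 -0.015;0.005 0 0 0 -0.03")

```text
t: 7.92
position: [0.4823, -0.1362, 0.1325]
ee_rot: [3.142, 0.001, 2.768]
ft_force: [-2.9, -4.4, 14.4]
gripper_width: 0.0111
grasp_force: 54.6
```

move_arm(commands="0.005 0 0 0 -0.015;0.005 0 0 0 -0.03")

```text
t: 8.18
position: [0.4823, -0.1363, 0.1324]
ee_rot: [3.142, 0.001, 2.737]
ft_force: [-2.8, -4.3, 12.5]
gripper_width: 0.0111
grasp_force: 54.2
```

move_arm(commands="0.005 0 0 0 -0.015;0.005 0 0 0 -0.03")

```text
t: 8.43
position: [0.4823, -0.1362, 0.1324]
ee_rot: [3.142, 0.001, 2.708]
ft_force: [-3.6, -4.1, 11.7]
gripper_width: 0.0111
grasp_force: 54.3
```

move_arm(commands="0.005 0 0 0 -0.015;0.005 0 0 0 -0.03")

```text
t: 8.68
position: [0.4823, -0.1362, 0.1324]
ee_rot: [3.141, 0.001, 2.678]
ft_force: [-2.0, -4.9, 12.9]
gripper_width: 0.011
grasp_force: 54.3
```

move_arm(commands="0.005 0 0 0 -0.015;0.005 0 0 0 -0.03")

```text
t: 8.93
position: [0.4823, -0.1363, 0.1322]
ee_rot: [3.141, 0.001, 2.647]
ft_force: [-1.6, -5.0, 9.8]
gripper_width: 0.0112
grasp_force: 53.7
```

move_arm(commands="0.005 0 0 0 -0.015;0.005 0 0 0 -0.03")

```text
t: 9.18
position: [0.4824, -0.1363, 0.1321]
ee_rot: [3.141, 0.001, 2.617]
ft_force: [0.2, -5.4, 5.2]
gripper_width: 0.0113
grasp_force: 53.2
```

The force fell to about slide friction, so this is probably the slot. Trying to go down without turning.

move_arm(commands="0.005 0 0 -0.0006 0;0.005 0 0 -0.0012 0;0.005 0 0 -0.0012 0")

```text
t: 9.55
position: [0.4823, -0.1364, 0.1307]
ee_rot: [-3.142, 0.001, 2.617]
ft_force: [0.4, -6.6, 2.6]
gripper_width: 0.0113
grasp_force: 53.0
```

move_arm(commands="0.005 0 0 -0.0008 0;0.005 0 0 -0.0016 0;0.005 0 0 -0.0016 0")

```text
t: 9.93
position: [0.4822, -0.1364, 0.1292]
ee_rot: [3.142, 0.001, 2.616]
ft_force: [-1.4, -5.4, 5.5]
gripper_width: 0.0109
grasp_force: 53.5
```

```bash
python3 - <<'E'
from h import *
o=get_obs();print(o['t'],o['position'],o['ee_rot'],o['ft_force'],o['torque'])
E
```

```text
9.925 [ 0.48223284 -0.13641888  0.12921798] [3.14151682e+00 7.65925742e-04 2.61644754e+00] [-1.37396653 -5.3503982   5.46320741] [-1.2562241   0.22180375 -0.48903628]
```

move_arm(commands="0.005 0 0 0 -0.012;0.005 0 0 -0.0006 -0.017;0.005 0 0 -0.0006 -0.017")

```text
t: 10.3
position: [0.4823, -0.1364, 0.1285]
ee_rot: [3.142, 0.001, 2.6]
ft_force: [-1.0, -5.4, 4.8]
gripper_width: 0.0112
grasp_force: 53.2
```

```bash
python3 - <<'E'
from h import *
o=get_obs();print(o['t'],o['position'],o['ee_rot'],o['ft_force'],o['torque'])
E
```

```text
10.3 [ 0.48233053 -0.13640642  0.12851019] [3.14159231e+00 8.44803136e-04 2.59993115e+00] [-0.98730646 -5.44892657  4.78398917] [-1.25579193  0.09164153 -0.26293385]
```

Turning that way relieves the torque. I'll keep going down lightly.

move_arm(commands="0.005 0 0 0 -0.012;0.005 0 0 -0.0006 -0.012;0.005 0 0 -0.001 -0.012")

```text
t: 10.68
position: [0.4824, -0.1364, 0.1282]
ee_rot: [3.141, 0.001, 2.588]
ft_force: [-3.2, -4.2, 20.6]
gripper_width: 0.0114
grasp_force: 55.4
```

```bash
python3 - <<'E'
from h import *
o=get_obs();print(o['t'],o['position'],o['ee_rot'],o['ft_force'],o['torque'])
E
```

```text
10.675 [ 0.48236816 -0.13636471  0.12821138] [3.14117382e+00 1.13584546e-03 2.58828256e+00] [-3.15573083 -4.18709951 20.59425574] [-1.09237049  0.78726405 -0.13397244]
```

It bottomed at z = 0.1282, which matches the original home height. Relieve the press, release, back off and check.

move_arm(commands="0.005 0 0 -0.0003 0;0.005 0 0 -0.0003 0;0.005 0 0 0.001 0;0.03 0 0 0.001 0;0.045 0 0 0.001 0;0.045 0 0 0.001 0;0.045 0 0 0.001 0;0.045 0 0 0.03 0;0.045 0 0 0.07 0;0.045 0 0 0.12 0;0.045 -0.03 0.06 0.12 0;0.045 -0.06 0.12 0.12 0")

```text
t: 12.18
position: [0.4259, -0.0231, 0.2478]
ee_rot: [3.14, 0.001, 2.588]
ft_force: [0.8, 1.3, 1.1]
gripper_width: 0.0449
grasp_force: 0.0
```

move_arm(commands="0.045 -0.02 0.06 0.04 0;0.045 -0.03 0.12 0.05 0;0.045 -0.03 0.18 0.05 0;0.045 -0.03 0.24 0.05 0;0.045 -0.03 0.24 0.05 0")

```text
t: 12.8
position: [0.3958, 0.2204, 0.2972]
ee_rot: [3.14, -0.0, 2.597]
ft_force: [1.2, -0.6, 0.2]
gripper_width: 0.0449
grasp_force: 0.0
```

```bash
python3 - <<'E'
from h import *
o=get_obs();print(o['t'],o['position'],o['ft_force'])
A=np.array([.4824,-.136])
for n in ['scene','top']:
    c=read_camera(n); im=c['image']
    for t,z in [('pointer',.1045),('grip',.128)]:
        for r in place_of(t,n)[:1]:
            p=atz(c,r['point'],z);print(n,t,r['confidence'],p.round(4),np.degrees(np.arctan2(*(p[:2]-A)[::-1])))
    if n=='scene': a=im[190:280,130:250,::-1]
    else: b=im[170:260,330:450,::-1]
cv2.imwrite('pics/s3.png',cv2.resize(np.vstack([a,b]),None,fx=3.3,fy=3.3,interpolation=cv2.INTER_CUBIC))
E
```

```text
12.8 [0.39579101 0.22039458 0.29724501] [ 1.23961791 -0.56201919  0.19201338]
scene pointer 0.98 [ 0.5226 -0.1694  0.1045] -39.71328577641816
scene grip 0.86 [ 0.4816 -0.1315  0.128 ] 100.49085082066537
top pointer 0.88 [ 0.5281 -0.1583  0.1045] -25.97446632957682
top grip 0.84 [ 0.4829 -0.1459  0.128 ] -87.01728072238049
```

View pics/s3.png

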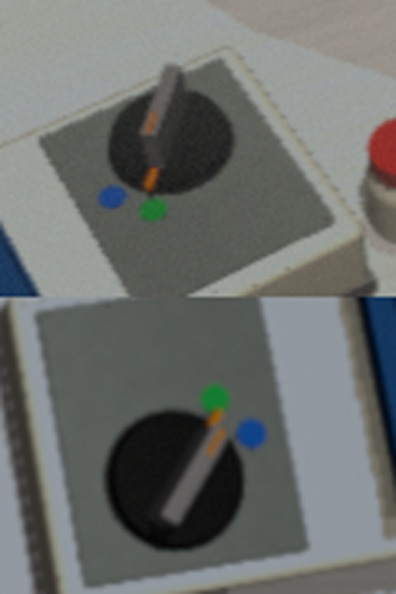

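The pointer is at the green dot: in the top crop the tip is at (215,415) and the dot at (215,399). To be sure the dial is fully home despite any grip slip, I'll press lightly on the bar's top with closed fingers and feel the height.

move_arm(commands="0 0.03 -0.12 0 0;0 0.03 -0.12 0 0;0 0.087 -0.356 -0.05 0;0 0.087 -0.356 -0.05 0;0 0.087 -0.356 -0.05 0;0 0.087 -0.356 -0.05 0;0 0.087 -0.356 -0.05 0;0 0.087 -0.356 -0.1 0;0 0.087 -0.356 -0.13 0;0 0.087 -0.356 -0.13 0;0 0.087 -0.356 -0.13 0", squeeze=20)

```text
t: 14.48
position: [0.4835, -0.1403, 0.1683]
ee_rot: [3.141, 0.001, 2.589]
ft_force: [0.4, -0.2, 0.1]
gripper_width: -0.0002
grasp_force: 0.0
```

move_arm(commands="0 -0.001 0.004 -0.004 0;0 -0.001 0.004 -0.008 0;0 -0.001 0.004 -0.0095 0;0 -0.001 0.004 -0.0095 0")

```text
t: 14.98
position: [0.4823, -0.1361, 0.1578]
ee_rot: [-3.142, 0.0, 2.59]
ft_force: [0.3, 0.1, 0.3]
gripper_width: -0.0
grasp_force: 0.0
```

move_arm(commands="0 0 0 -0.0007 0;0 0 0 -0.0007 0")

```text
t: 15.22
position: [0.4824, -0.1362, 0.1573]
ee_rot: [3.141, 0.0, 2.59]
ft_force: [-0.6, 1.2, 4.5]
gripper_width: -0.0003
grasp_force: 1.9
```

move_arm(commands="0 0 0 -0.0005 0;0 0 0 -0.0005 0")

```text
t: 15.48
position: [0.4826, -0.1362, 0.1572]
ee_rot: [3.141, 0.001, 2.59]
ft_force: [-1.5, -0.2, 10.6]
gripper_width: -0.0002
grasp_force: 5.3
```

The contact is firm at 0.157, where 0.1575 is expected when home, so the dial is fully down. One last light press, then retreat and hand in.

move_arm(commands="0 0 0 -0.0005 0;0 0 0 -0.0005 0;0 0 0 0.005 0;0 0 0 0.04 0;0 0 0 0.09 0;0 -0.03 0.05 0.11 0;0 -0.05 0.11 0.12 0;0 -0.05 0.17 0.12 0;0 -0.05 0.23 0.12 0;0 -0.05 0.23 0.12 0;0 -0.05 0.23 0.12 0")

```text
t: 16.85
position: [0.4321, 0.0936, 0.2765]
ee_rot: [-3.141, -0.0, 2.59]
ft_force: [0.1, -0.1, -0.1]
gripper_width: 0.0
grasp_force: 0.0
```

```bash
python3 - <<'E'
from h import *
o=get_obs();print(o['t'],o['position'],o['ft_force'])
a=read_camera('top')['image'];
c=read_camera('top')
r=place_of('pointer','top')[0];print(atz(c,r['point'],.1045))
print(job_done())
E
```

```text
16.85 [0.43212282 0.09358675 0.27646209] [ 0.10561418 -0.10214015 -0.07107085]
[ 0.52427909 -0.1579073   0.1045    ]
the job is handed in; nothing more can be done
None
```

The dial is at the green dot's click position, pushed back down to its home height and released; I handed the job in at about 17 s of the 48 s, without seeing the verdict.

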